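# Put the weighed spice jar away and snap the cabinet shut

## Robot

A 6-joint arm with a two-finger parallel gripper is mounted at the origin on the work surface. World frame = base frame: x ahead of the robot, y to its left, z up, the work surface at z = 0. Lengths are in m, angles in degrees, forces in N, time in s.
With the tool pointing down it reaches from about 0.35 to 0.875 m from the base axis. Payload 4.2 kg.
Tool frame: the origin (TCP) lies midway between the tips of the shut fingers; the grasp point (between the pads) lies 19 mm behind it; z points along the fingers, y is the line along which they close (so a half turn about z gives the same grasp; the last joint's range is limited). The gripper opens to 87 mm and grips with 3 to 60 N. Pads are 19 mm wide; open, the fingers measure 117 mm over their backs; the gripper's body (75 mm by 190 mm) begins 51 mm behind the grasp point.
Start: joints at [-48.896, 22.042, 0.453, 0, -68.411, -14.817], TCP at [0.277, -0.56, 0.223] pointing down, gripper open.
Joint ranges: [-179.83, 179.83], [-69.29, 118.12], [-61.27, 80.66], [-181.25, 117.63], [-171.15, -9.14], [-177.46, 177.46]. Speed limits (degrees/s): [159.86, 159.86, 180, 180, 180, 180].

## Interface

Orientations are given as a 3x3 rotation matrix whose columns are the frame's x, y, z axes.
In Python, from station import r gives the robot as it stands.
- The arm moves only by the tool move_arm, never from a script. Its argument "series" is a list of rows, each an object with "grip": the opening, from 0 (shut) to 1 (fully open); "xyz": the shift along the tool's x, y, z in mm, a list of three; "angular": the turn, a rotation vector about the tool's x, y, z in rad, a list of three. A call has 1 to 10 rows; each row is the pose to reach, as a shift and turn from the pose commanded when the call began, along the tool's axes at that moment; what a row does not reach only later rows make up. A row lasts 1/10 s, in which the tool goes at most 50 mm and 8.59 degrees, less where a joint would pass 70% of its speed; a pose out of reach is approached as far as the arm can. A call with a gripper value outside its range is refused whole. The fingers move at their own pace and stop on an object; the grip force is fixed at half the most. Time passes only in rows, so rows that repeat a pose let the fingers close. It gives the time, the measured TCP pose, the force, the opening and the grip force at its end, in the units of the state.
- r.sense(): the state, without advancing time (a new reading comes with each control period).
- r.capture(name): name is "side" or "top" or "wrist"; returns a dict with "img" (384x512x3 uint8, red, green, blue), "camera_matrix" (3x3 intrinsics, pixels), "rvec" (rotation vector, rad) and "tvec" (3), from world to camera coordinates, as OpenCV has them; the wrist camera has in their place "hand_eye" (4x4, takes a point from camera to tool coordinates, whose origin is the TCP and whose axes are the flange's). Camera axes: x right, y down, z forward; pixel columns grow to the right and rows downward; lengths in m; the calibration is good to about 2 mm. A picture is of the moment at which its call begins: read the wrist's pose just before it. There is no depth.
- r.finish_job(): hands the job in; it is judged then, once.
The state is a dict: "time_s": time; "joints": joint angles; "joint_velocities": joint speeds; "effort": joint torques, N m; "tcp_pos": TCP position; "ee_rot": TCP orientation; "wrist_force": force on the tool from outside, world axes, zero at the start; "moment": the same for the moment, N m; "gripper_width": opening from 0.0 (shut) to 1.0 (fully open); "gripper_force": force on a finger pad.
Only numpy, scipy, OpenCV 4.12 (cv2) and the standard library are available. Lean on these libraries where they do the work, as an engineer would, in place of code of your own. Each camera call takes 0.05 s, during which the arm holds its last target. There are 200 camera calls.

## Task

The spice jar on the scale has been weighed and belongs back in the little wall cabinet. Pull the frosted door open through its roller catch, stand the jar upright on the cabinet's floor in the gap between the two jars there, and push the door until the catch snaps and holds it fully shut. Do not knock over or shove aside anything else.

Things in the scene. Friction and masses are not known exactly. Their poses are not given: they have to be found in the camera images.
- cabinet: Wall cabinet, aluminium frame with clear glass, 300 wide, 150 deep, z 50 to 328 mm, on two posts; fixed. Origin: at counter level under the middle of its front opening; x points straight in, y left along the front (facing it), z up. Floor top z = 62 mm; inside 276 wide. A tool pointing straight down does not fit under the top; one tilted 30 to 45 deg, leaning out, does.
- upper_shelf (a point): Middle of the front edge of the half-depth upper shelf, which begins 69 mm behind the opening plane and is 8 mm thick (z 190 to 198 mm; this point at 198). Four fixed amber jars stand on it, tops up to z = 288 mm, fronts 87 mm behind the opening plane. Axes as the cabinet.
- catch (a point): The sprung roller of the catch, as it stands at rest, under the cabinet's top: 13 mm behind the opening plane, y = 85 mm from the middle, z = 298 mm. The housing above takes x 0 to 30, y 73 to 97 mm. A steel strike on the door's inner side at this height passes under it and snaps in behind it.
- door (a joint): Angle of the frosted glass door, rad: 0 shut, grows as it opens, stop at 1.9. Starts shut, held by the catch; about 7 to 10 N at the handle pulls it through or pushes it back in. The roller rides over the strike between 0.08 and 0.04 rad, then it draws the door to 0. Else the door swings lightly and stays where left. Leaf 300 x 16 mm, z 52 to 326 mm. 1.7 rad leaves a gripper room in the opening.
- door_hinge (a point): Point on the door's upright hinge axis, 290 mm above the counter: mid-thickness of the leaf, at the right end of the front (y = -150 mm), 9 mm before the opening plane. Turns with the door: x is normal to the leaf towards its inner side, y along the leaf to the free edge. Opening turns it anticlockwise seen from above.
- door_handle (a point): Point on the handle at z = 290 mm, good to pinch from above. The handle is an upright round steel bar, 12 mm thick, z 140 to 314 mm, on the outer side; its centre line is 46 mm off the leaf's outer face, 265 mm from the hinge axis, 35 mm from the free edge. Two stays at z = 165 and 235 mm join it to the leaf, so its upper 70 mm stand free. Axes as door_hinge.
- door_push (a point): Point on the outer face of the leaf, 210 mm from the hinge axis, z = 290 mm (on the glass, 55 mm hinge-ward of the handle), good to push the door shut. Axes as door_hinge; the face looks along -x.
- gap (a point): The middle of the gap on the cabinet's floor between the two jars, 55 mm behind the opening plane, at floor height (62 mm). Here the jar's underside should come. Axes as the cabinet.
- jar: The spice jar to put away: white ceramic, 56 mm in diameter, 90 mm tall, its steel lid (52 mm) being the top 18 mm, 0.2 to 0.42 kg. At the start it stands on the scale's pan. Origin: centre of its underside, z up.
- scale: Low aluminium kitchen scale, fixed: base 150 x 150 mm, flat round pan of 136 mm with its top 36 mm above the counter. Origin: on the counter under its middle. It and the spoon rest swap places from one start to another.
- short_jar: White jar 56 mm in diameter, 70 mm tall, on the cabinet's floor at the right (hinge) end, about 104 mm from the middle. Stays there. Origin: centre of its underside.
- tall_jar: White jar 56 mm in diameter, 110 mm tall, on the cabinet's floor at the left end, about 104 mm from the middle. Stays there. Origin: centre of its underside.
- spoon_rest: Ceramic spoon rest on the counter: dish 90 mm wide, 16 mm high, with a tail towards its y axis, 132 mm long in all. Bystander. Origin: under the dish's middle.
- mug: White mug, 76 mm wide, 90 mm tall, on the counter. Bystander. Origin: centre of its underside.
- skewer: Stainless flat skewer with a wooden grip, 400 mm long, 18 mm high, lying on the counter before the cabinet. Bystander. Origin: on the counter under its middle, length along x.
- mill: Wooden pepper mill, 56 mm wide, 155 mm tall. Bystander. Origin: centre of its underside.
- bowl: Small steel bowl, 110 mm wide, 50 mm tall. Bystander. Origin: centre of its underside.
Things that resemble listed ones, but are neither listed nor needed, are in the scene too. What is shaped like the jar but blue or purple is not meant.

How it is judged:
By the outcome, as a careful person would: the job done as asked, in the order asked, and still so for the second after the job is handed in, with the robot touching nothing.
It also fails if it takes over 72 s, if anything falls off the work surface, if the arm or the gripper's body presses on something with over 40 N, if the wrist force passes 120 N, or if a joint passes its speed limit or range.

## Working session

There is one attempt and no reset: what is moved stays moved. The work goes in short steps, Python scripts to look and compute and a tool call to move; the robot and the scene stay as the last step left them, time stands still between calls to the robot, and variables do not carry over. Pictures are saved under pics/ and viewed, at most 10 in all, crops included, and the job is handed in when it is done.

Besides the shell and the picture viewer there is one more tool, called after "Request:" in YAML: its name, and indented under it one key for each argument. move_arm: Moves the arm, as the interface text tells. Its arguments: {"type":"object","properties":{"series":{"type":"array"}},"required":["series"]}

```bash
mkdir -p pics && ls && python3 - <<'E'
from station import r
import cv2,numpy as np
s=r.sense(); print(s)
for n in("side","top"):
    c=r.capture(n); cv2.imwrite(f"pics/{n}0.png",cv2.resize(c["img"][:,:,::-1],(800,600),interpolation=cv2.INTER_CUBIC))
    print(n,c["camera_matrix"].tolist(),c["rvec"],c["tvec"])
c=r.capture("wrist");print(c["camera_matrix"],c["hand_eye"])
E
```

```text
pics
{'time_s': 0.0, 'joints': array([-4.88922505e+01,  2.20889631e+01,  3.79510072e-01, -2.96957124e-02,
       -6.84123298e+01, -1.48173665e+01]), 'joint_velocities': array([ 0.02673562,  0.02358423, -0.01516189,  0.05615358, -0.061525  ,
       -0.00368917]), 'effort': array([ 1.02148857e-03, -3.90670288e+01,  1.87406176e+01,  4.21981439e+00,
        1.10276352e-02, -1.88205431e-04]), 'tcp_pos': array([ 0.27657812, -0.5597865 ,  0.22147489]), 'ee_rot': array([[-8.96645417e-01, -4.42748152e-01, -1.03431960e-03],
       [-4.42749353e-01,  8.96643368e-01,  1.91834252e-03],
       [ 7.80732087e-05,  2.17801736e-03, -9.99997625e-01]]), 'wrist_force': array([-0.16319406, -0.42676938,  0.04254989]), 'moment': array([0.04683178, 0.03697047, 0.02748162]), 'gripper_force': 0.0, 'gripper_width': 0.9971022672316995}
side [[368.16702370167684, 0.0, 257.099801631709], [0.0, 368.16702370167684, 198.64352829493473], [0.0, 0.0, 1.0]] [ 1.20645147 -2.71970545  0.44396675] [0.31168674 0.4859103  1.27355666]
top [[472.852359458402, 0.0, 252.13256396938448], [0.0, 472.852359458402, 194.77002265429476], [0.0, 0.0, 1.0]] [ 2.17822702 -2.19764741  0.07845645] [-0.08862442  0.54058334  1.56543664]
[[301.62609739   0.         255.22531588]
 [  0.         301.62609739 191.60458884]
 [  0.           0.           1.        ]] [[-9.07221761e-04 -9.66652616e-01 -2.56089626e-01  7.08404908e-02]
 [ 9.99999570e-01 -9.25851856e-04 -4.78123709e-05  4.52073360e-04]
 [-1.90883103e-04 -2.56089560e-01  9.66653041e-01 -1.60457537e-01]
 [ 0.00000000e+00  0.00000000e+00  0.00000000e+00  1.00000000e+00]]
```

View pics/side0.png

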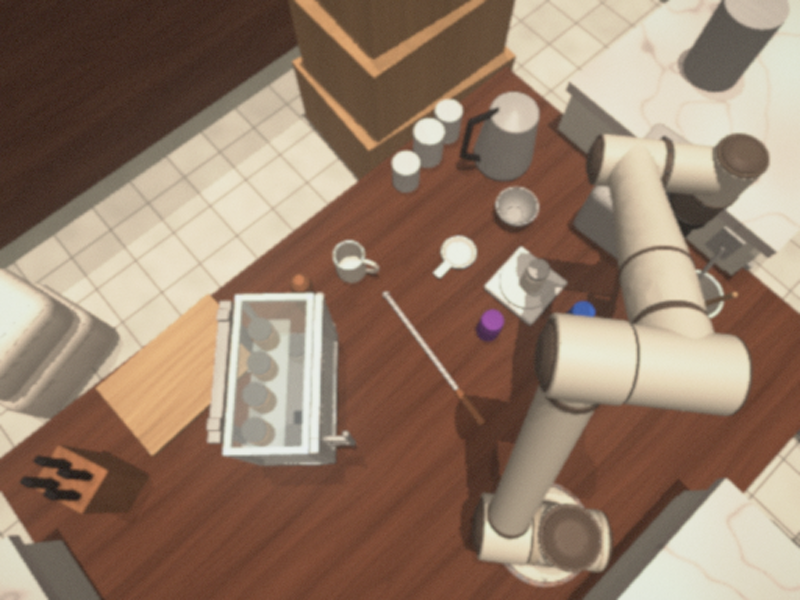

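View pics/top0.png

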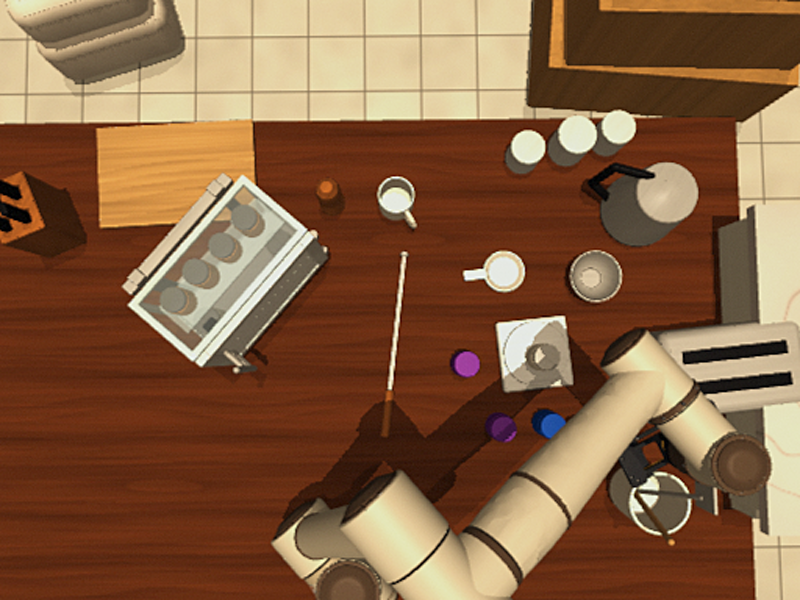

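The top view shows the jar with a steel lid on the scale, lid at (543,357). Lookalikes are purple at (465,363) and (502,428) and blue at (549,424). The ceramic one on the scale's pan fits the description. The cabinet's top frame has corners near (203,365), (312,235), (240,177) and (130,303), with the handle near (240,360).

```bash
cat > h.py <<'E'
import numpy as np, cv2
from station import r
from scipy.spatial.transform import Rotation as R
cam={"side":(np.array([[368.167,0,257.1],[0,368.167,198.6435],[0,0,1]]),np.array([1.20645147,-2.71970545,0.44396675]),np.array([0.31168674,0.4859103,1.27355666])),
"top":(np.array([[472.85236,0,252.13256],[0,472.85236,194.77],[0,0,1]]),np.array([2.17822702,-2.19764741,0.07845645]),np.array([-0.08862442,0.54058334,1.56543664]))}
def ray(n,px):
    K,rv,t=cam[n];M=cv2.Rodrigues(rv)[0]
    return -M.T@t, M.T@np.linalg.solve(K,[px[0],px[1],1.])
def at_z(n,px800,z):
    c,d=ray(n,np.array(px800)*.64-0.18); return c+d*(z-c[2])/d[2]
def proj(n,P):
    K,rv,t=cam[n];q=cv2.projectPoints(np.array(P,float).reshape(-1,1,3),rv,t,K,None)[0].reshape(-1,2); return (q+.18)/.64
E
python3 - <<'E'
from h import *
print("cam",ray("top",(0,0))[0],ray("side",(0,0))[0])
for p in [(203,365),(312,235),(240,177),(130,303)]: print("corner",at_z("top",p,.328))
for p in [(231,455),(314,455),(321,295),(233,295)]: print("corner side",at_z("side",p,.328))
for n,p in [("top",(543,357)),("side",(537,264))]: print("lid",at_z(n,p,.126))
for p in [(498,321),(565,317),(573,385),(504,391)]: print("scale",at_z("top",p,.03))
for n,p in [("top",(236,354)),("side",(349,440))]: print("handle",at_z(n,p,.314))
for p,z in [((327,188),.155),((396,186),.09),((595,276),.05),((503,271),.016),((404,254),.01),((386,435),.018),((466,363),.09),((502,428),.09),((549,424),.09)]: print(p,at_z("top",p,z))
c=r.capture("top")["img"];s=r.capture("side")["img"]
A=cv2.resize(c[85:250,70:230,::-1],None,fx=3.6,fy=3.6,interpolation=cv2.INTER_CUBIC)
B=cv2.resize(c[195:280,280:380,::-1],None,fx=2,fy=2,interpolation=cv2.INTER_CUBIC)
B2=cv2.resize(s[150:220,300:400,::-1],None,fx=2,fy=2,interpolation=cv2.INTER_CUBIC)
im=np.zeros((594,780,3),np.uint8);im[:,:576]=A;im[:170,580:780]=B;im[180:320,580:780]=B2
cv2.imwrite("pics/crop1.png",im)
E
```

```text
cam [ 0.43116985 -0.08809161  1.59906502] [0.24717294 0.19235186 1.36275835]
corner [0.41767187 0.23624587 0.328     ]
corner [0.64083433 0.04922804 0.328     ]
corner [0.74396645 0.17462681 0.328     ]
corner [0.52529607 0.36286431 0.328     ]
corner side [0.51039181 0.36136977 0.328     ]
corner side [0.41281998 0.25355414 0.328     ]
corner side [0.63479623 0.05428618 0.328     ]
corner side [0.74811201 0.17932725 0.328     ]
lid [ 0.42530732 -0.38812968  0.126     ]
lid [ 0.431664  -0.3948941  0.126    ]
scale [ 0.50212781 -0.31368962  0.03      ]
scale [ 0.50938338 -0.4564499   0.03      ]
scale [ 0.36531222 -0.46980021  0.03      ]
scale [ 0.35402784 -0.32361594  0.03      ]
handle [0.43602732 0.18279139 0.314     ]
handle [0.39325271 0.19138086 0.314     ]
(327, 188) [0.76301449 0.03810054 0.155     ]
(396, 186) [ 0.78095619 -0.09903333  0.09      ]
(595, 276) [ 0.59437683 -0.51720615  0.05      ]
(503, 271) [ 0.61050903 -0.32848983  0.016     ]
(404, 254) [ 0.65006799 -0.11557848  0.01      ]
(386, 435) [ 0.26300626 -0.07347832  0.018     ]
(466, 363) [ 0.41438436 -0.23826903  0.09      ]
(502, 428) [ 0.28252533 -0.30913069  0.09      ]
(549, 424) [ 0.28967515 -0.40453907  0.09      ]
```

View pics/crop1.png

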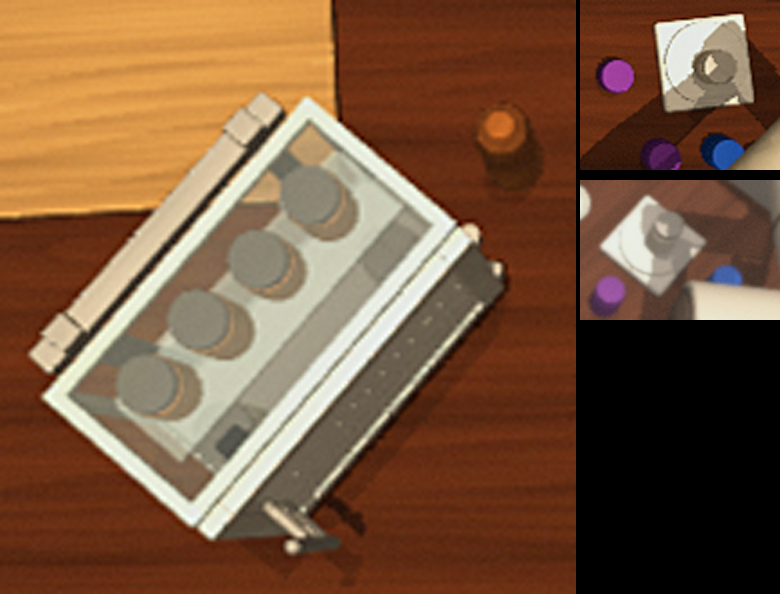

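The crop shows the grey/steel-lidded ceramic jar on the pan, with only blue or purple lookalikes nearby. It also shows the handle top near crop (292,547) and the leaf's free top corner near (212,540). Next I fit the cabinet pose.

```bash
python3 - <<'E'
from h import *
from scipy.optimize import least_squares
crop=lambda p:((70+p[0]/3.6-.36)+.18)/.64, 
def c8(p): return np.array([(70+p[0]/3.6),(85+p[1]/3.6)])/.64
obj=np.array([[.15,-.15,.328],[.15,.15,.328],[-.017,.15,.326],[-.063,.115,.314],[0,-.15,.328]])
px=np.array([c8(p) for p in [(308,97),(45,397),(212,540),(292,547),(455,228)]])
def W(q,P):
    P=np.atleast_2d(P);c,s=np.cos(q[2]),np.sin(q[2]); return np.c_[q[0]+c*P[:,0]-s*P[:,1],q[1]+s*P[:,0]+c*P[:,1],P[:,2]]
f=lambda q:(proj("top",W(q,obj))-px).ravel()
s=least_squares(f,[.527,.148,.85],loss="soft_l1"); q=s.x; print(q,np.degrees(q[2]));print(np.round(f(q).reshape(-1,2),1))
print("side proj",np.round(proj("side",W(q,np.vstack([obj,[[-.063,.115,.14]]])))))
print("gap",W(q,[.055,0,.062]),"hinge",W(q,[-.009,-.15,.29]),"handle",W(q,[-.063,.115,.29]))
np.save("cab.npy",q)
print("jar side proj", proj("side",[[.4253,-.388,.126]]), proj("top",[[.4253,-.388,.126]]))
# wrist-camera distance etc.
E
```

```text
[0.53610923 0.15440793 0.85444536] 48.95611310504641
[[ 0.2 -0.1]
 [-0.8  0.1]
 [-0.4  1.2]
 [ 0.  -0. ]
 [ 1.3 -1.5]]
side proj [[237. 292.]
 [225. 452.]
 [320. 450.]
 [347. 430.]
 [316. 290.]
 [355. 441.]]
gap [[0.57222426 0.1958893  0.062     ]] hinge [[0.64333052 0.04912453 0.29      ]] handle [[0.40800732 0.18240614 0.29      ]]
jar side proj [[536.93807095 267.70463817]] [[542.93496029 357.00427172]]
```

```bash
cat >> h.py <<'E'
def Rdown(yaw_y):  # tool z down, y at yaw
    y=np.array([np.cos(yaw_y),np.sin(yaw_y),0]);z=np.array([0,0,-1.]);return np.c_[np.cross(y,z),y,z]
def rel(targets,p0=None,R0=None):
    s=r.sense();p0=s["tcp_pos"] if p0 is None else p0;R0=s["ee_rot"] if R0 is None else R0
    for p,Rt in targets:
        print(np.round(1000*R0.T@(np.array(p)-p0)).astype(int).tolist(),np.round(R.from_matrix(R0.T@Rt).as_rotvec(),3).tolist())
def W(P,q=None):
    q=np.load("cab.npy") if q is None else q
    P=np.atleast_2d(P);c,s=np.cos(q[2]),np.sin(q[2]); return np.c_[q[0]+c*P[:,0]-s*P[:,1],q[1]+s*P[:,0]+c*P[:,1],P[:,2]]
def wshot(name,big=1.5):
    s=r.sense();c=r.capture("wrist");cv2.imwrite(f"pics/{name}.png",cv2.resize(c["img"][:,:,::-1],None,fx=big,fy=big,interpolation=cv2.INTER_CUBIC))
    T=np.eye(4);T[:3,:3]=s["ee_rot"];T[:3,3]=s["tcp_pos"];np.savez(f"pics/{name}.npz",T=T@c["hand_eye"],K=c["camera_matrix"]);return c["img"]
def wz(name,px,z,big=1.5):
    d=np.load(f"pics/{name}.npz");u=(np.array(px)+.5)/big-.5;v=d["T"][:3,:3]@np.linalg.solve(d["K"],[u[0],u[1],1]);c=d["T"][:3,3];return c+v*(z-c[2])/v[2]
def wproj(name,P,big=1.5):
    d=np.load(f"pics/{name}.npz");q=np.linalg.inv(d["T"])@np.r_[P,1];u=d["K"]@q[:3];return (u[:2]/u[2]+.5)*big-.5
E
python3 - <<'E'
from h import *
y=np.radians(-131.04)
rel([((.40,-.40,.36),Rdown(np.radians(116.3))),((.46,-.2,.40),Rdown(y)),((.408,.182,.39),Rdown(y))])
E
```

```text
[-181, 89, -138] [0.001, -0.0, -0.0]
[-324, 242, -178] [0.001, 0.001, -1.967]
[-446, 607, -167] [0.001, 0.001, -1.967]
```

Request:
move_arm:
  series:
    - {"grip": 0.5,"xyz": [-45,22,-35],"angular": [0,0,-0.14]}
    - {"grip": 0.5,"xyz": [-90,45,-70],"angular": [0,0,-0.28]}
    - {"grip": 0.5,"xyz": [-130,67,-100],"angular": [0,0,-0.42]}
    - {"grip": 0.5,"xyz": [-170,89,-130],"angular": [0,0,-0.56]}
    - {"grip": 0.5,"xyz": [-205,120,-150],"angular": [0,0,-0.7]}
    - {"grip": 0.5,"xyz": [-235,150,-165],"angular": [0,0,-0.84]}
    - {"grip": 0.5,"xyz": [-265,180,-175],"angular": [0,0,-0.98]}
    - {"grip": 0.5,"xyz": [-295,210,-178],"angular": [0,0,-1.12]}
    - {"grip": 0.5,"xyz": [-324,242,-178],"angular": [0,0,-1.26]}
    - {"grip": 0.5,"xyz": [-340,285,-178],"angular": [0,0,-1.4]}

```text
time_s: 1.25
tcp_pos: [0.4567, -0.1529, 0.4]
ee_rot: [[0.29, -0.957, -0.0], [-0.957, -0.29, 0.0], [-0.0, 0.0, -1.0]]
wrist_force: [1.0, 0.9, -1.3]
gripper_width: 0.5
gripper_force: 0.0
```

```bash
python3 - <<'E'
from h import *
s=r.sense();print(s["time_s"],s["tcp_pos"],s["joints"])
y=np.radians(-131.04)
rel([((.45,0.,.40),Rdown(y)),((.408,.182,.39),Rdown(y))])
E
```

```text
1.25 [ 0.45665393 -0.15290183  0.40003361] [ 8.58046064e-01  3.34555062e+00  8.99536322e-01 -1.43794026e-02
 -8.75665579e+01  1.59782691e+01]
[-148, -38, 0] [0.0, 0.0, -0.561]
[-335, -50, 10] [0.0, 0.0, -0.561]
```

Request:
move_arm:
  series:
    - {"grip": 0.5,"xyz": [-38,-10,0],"angular": [0,0,-0.14]}
    - {"grip": 0.5,"xyz": [-76,-20,0],"angular": [0,0,-0.28]}
    - {"grip": 0.5,"xyz": [-114,-30,0],"angular": [0,0,-0.42]}
    - {"grip": 0.5,"xyz": [-152,-38,0],"angular": [0,0,-0.56]}
    - {"grip": 0.5,"xyz": [-192,-41,2],"angular": [0,0,-0.56]}
    - {"grip": 0.5,"xyz": [-232,-44,4],"angular": [0,0,-0.56]}
    - {"grip": 0.5,"xyz": [-272,-46,6],"angular": [0,0,-0.56]}
    - {"grip": 0.5,"xyz": [-310,-48,8],"angular": [0,0,-0.56]}
    - {"grip": 0.5,"xyz": [-335,-50,10],"angular": [0,0,-0.56]}
    - {"grip": 0.5,"xyz": [-335,-50,10],"angular": [0,0,-0.56]}

```text
time_s: 2.25
tcp_pos: [0.4075, 0.1826, 0.3898]
ee_rot: [[0.753, -0.658, -0.001], [-0.658, -0.753, -0.0], [-0.001, 0.001, -1.0]]
wrist_force: [0.3, 0.1, -0.1]
gripper_width: 0.497
gripper_force: 0.0
```

```bash
python3 - <<'E'
from h import *
wshot("w1")
s=r.sense();print(s["time_s"],s["tcp_pos"],s["joints"])
for P in [[-.063,.115,.314],[-.017,.15,.326],[0,.15,.328],[.15,.15,.328]]: print(P,wproj("w1",W(P)[0]))
E
```

```text
2.3 [0.4077914  0.18132541 0.39020908] [ 4.49505855e+01 -3.86984338e-01 -4.30263797e+00 -4.43882686e-03
 -8.61390687e+01  3.79651416e+00]
[-0.063, 0.115, 0.314] [381.20897292 297.88597967]
[-0.017, 0.15, 0.326] [295.87927747 366.91824114]
[0, 0.15, 0.328] [263.31828784 368.62284055]
[0.15, 0.15, 0.328] [-17.83195009 369.56946956]
```

View pics/w1.png

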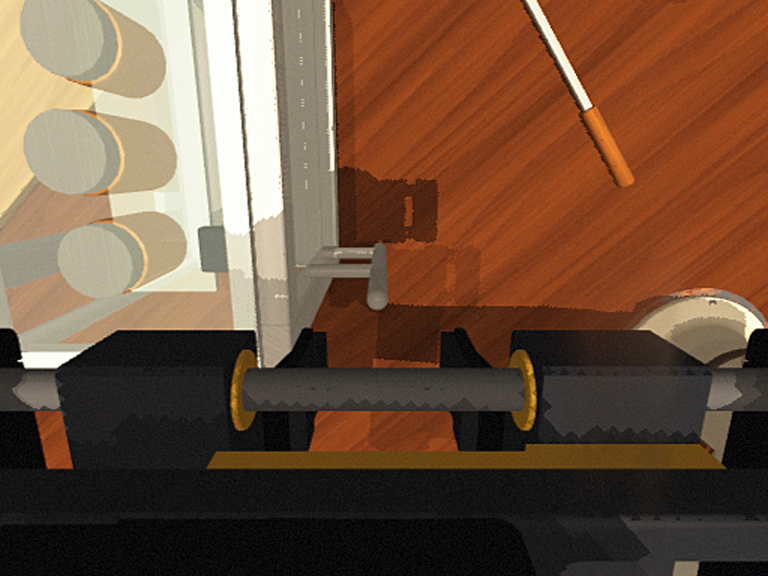

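Handle top is seen at (377,298), predicted (381,298), so it agrees within about 2 mm. I descend and pinch it.

Request:
move_arm:
  series:
    - {"grip": 0.5,"xyz": [0,-1,35],"angular": [0,0,0]}
    - {"grip": 0.5,"xyz": [0,-1,70],"angular": [0,0,0]}
    - {"grip": 0.5,"xyz": [0,-1,100],"angular": [0,0,0]}
    - {"grip": 0.5,"xyz": [0,-1,121],"angular": [0,0,0]}
    - {"grip": 0.0,"xyz": [0,-1,121],"angular": [0,0,0]}
    - {"grip": 0.0,"xyz": [0,-1,121],"angular": [0,0,0]}
    - {"grip": 0.0,"xyz": [0,-1,121],"angular": [0,0,0]}
    - {"grip": 0.0,"xyz": [0,-1,121],"angular": [0,0,0]}

```text
time_s: 3.1
tcp_pos: [0.4096, 0.1814, 0.271]
ee_rot: [[0.75, -0.662, 0.002], [-0.662, -0.75, 0.002], [0.001, -0.003, -1.0]]
wrist_force: [0.5, -0.5, 0.1]
gripper_width: 0.223
gripper_force: 0.0
```

```bash
cat >> h.py <<'E'
def arc(angles,a0=0,h=(-.052,.265)):
    # handle displacement in current tool frame (tool y = outward normal of the leaf at angle a0)
    h=np.array(h)
    for a in angles:
        c,s=np.cos(a-a0),np.sin(a-a0);d=np.array([c*h[0]-s*h[1],s*h[0]+c*h[1]])-h
        print(round(a,2),np.round([-1000*d[1],-1000*d[0],0]).astype(int).tolist(),round(-(a-a0),3))
E
python3 - <<'E'
from h import *
s=r.sense();print(s["time_s"],s["tcp_pos"],s["joints"],s["wrist_force"],s["gripper_force"],s["gripper_width"]);print(s["ee_rot"])
arc(np.r_[.03,.06,.09,.13,.18,.24,.31,.39,.48,.58])
E
```

```text
3.1 [0.40962298 0.18142789 0.27099666] [ 4.48001773e+01  2.27968858e+00 -1.82101845e+01  1.99305978e-02
 -6.93433529e+01  3.76909778e+00] [ 0.53774623 -0.48326101  0.09992391] 0.0 0.22294289562199265
[[ 7.49836620e-01 -6.61619057e-01  2.29474552e-03]
 [-6.61622835e-01 -7.49834589e-01  1.82007759e-03]
 [ 5.16481543e-04 -2.88301687e-03 -9.99995711e-01]]
0.03 [2, 8, 0] -0.03
0.06 [4, 16, 0] -0.06
0.09 [6, 24, 0] -0.09
0.13 [9, 34, 0] -0.13
0.18 [14, 47, 0] -0.18
0.24 [20, 62, 0] -0.24
0.31 [28, 78, 0] -0.31
0.39 [40, 97, 0] -0.39
0.48 [54, 116, 0] -0.48
0.58 [72, 137, 0] -0.58
```

Still closing (0.22). I give it three more rows and then start the arc.

Request:
move_arm:
  series:
    - {"grip": 0,"xyz": [0,0,0],"angular": [0,0,0]}
    - {"grip": 0,"xyz": [0,0,0],"angular": [0,0,0]}
    - {"grip": 0,"xyz": [0,0,0],"angular": [0,0,0]}
    - {"grip": 0,"xyz": [2,8,0],"angular": [0,0,-0.03]}
    - {"grip": 0,"xyz": [4,16,0],"angular": [0,0,-0.06]}
    - {"grip": 0,"xyz": [6,24,0],"angular": [0,0,-0.09]}
    - {"grip": 0,"xyz": [9,34,0],"angular": [0,0,-0.13]}
    - {"grip": 0,"xyz": [14,47,0],"angular": [0,0,-0.18]}
    - {"grip": 0,"xyz": [20,62,0],"angular": [0,0,-0.24]}
    - {"grip": 0,"xyz": [28,78,0],"angular": [0,0,-0.31]}

```text
time_s: 4.1
tcp_pos: [0.3821, 0.1044, 0.271]
ee_rot: [[0.918, -0.397, 0.01], [-0.398, -0.918, 0.002], [0.009, -0.006, -1.0]]
wrist_force: [17.4, -4.5, -9.3]
gripper_width: 0.127
gripper_force: 30.0
```

```bash
python3 - <<'E'
from h import *
s=r.sense();print(s["joints"])
arc(.31+np.r_[.1,.22,.34,.46,.58,.7,.82,.94],.31)
E
```

```text
[ 39.32416333  -3.69495529 -24.19392018   0.3176861  -68.98458075
  27.14132316]
0.41 [7, 26, 0] -0.1
0.53 [18, 57, 0] -0.22
0.65 [33, 85, 0] -0.34
0.77 [51, 112, 0] -0.46
0.89 [72, 137, 0] -0.58
1.01 [96, 158, 0] -0.7
1.13 [122, 177, 0] -0.82
1.25 [151, 193, 0] -0.94
```

Request:
move_arm:
  series:
    - {"grip": 0,"xyz": [9,26,0],"angular": [0,0,-0.1]}
    - {"grip": 0,"xyz": [22,57,0],"angular": [0,0,-0.22]}
    - {"grip": 0,"xyz": [36,84,0],"angular": [0,0,-0.34]}
    - {"grip": 0,"xyz": [54,110,0],"angular": [0,0,-0.46]}
    - {"grip": 0,"xyz": [74,134,0],"angular": [0,0,-0.58]}
    - {"grip": 0,"xyz": [98,155,0],"angular": [0,0,-0.7]}

```text
time_s: 4.7
tcp_pos: [0.4106, -0.0766, 0.271]
ee_rot: [[0.957, 0.289, 0.013], [0.289, -0.957, 0.004], [0.014, -0.0, -1.0]]
wrist_force: [12.8, 7.9, -4.7]
gripper_width: 0.128
gripper_force: 30.0
```

```bash
python3 - <<'E'
from h import *
s=r.sense();print(s["joints"]); 
v=s["tcp_pos"]-np.array([.6433,.0491,0]);print(np.hypot(*v[:2]), np.degrees(np.arctan2(v[1],v[0]))%360, np.radians((np.degrees(np.arctan2(v[1],v[0]))%360)-48.96)-np.arctan2(.265,-.053))
arc(1.01+np.r_[.12,.24,.36,.48,.6,.72,.76],1.01)
E
```

```text
[ 11.85983083  -1.34084827 -21.82874693  -0.09962448 -68.7073991
  94.95362889]
0.26445201484710146 208.3681706989728 1.0140055466334483
1.13 [8, 31, 0] -0.12
1.25 [20, 62, 0] -0.24
1.37 [35, 90, 0] -0.36
1.49 [54, 116, 0] -0.48
1.61 [76, 141, 0] -0.6
1.73 [100, 162, 0] -0.72
1.77 [109, 168, 0] -0.76
```

Request:
move_arm:
  series:
    - {"grip": 0,"xyz": [11,31,0],"angular": [0,0,-0.12]}
    - {"grip": 0,"xyz": [25,61,0],"angular": [0,0,-0.24]}
    - {"grip": 0,"xyz": [40,88,0],"angular": [0,0,-0.36]}
    - {"grip": 0,"xyz": [59,114,0],"angular": [0,0,-0.48]}
    - {"grip": 0,"xyz": [80,138,0],"angular": [0,0,-0.6]}
    - {"grip": 0,"xyz": [104,159,0],"angular": [0,0,-0.72]}
    - {"grip": 0,"xyz": [113,165,0],"angular": [0,0,-0.76]}
    - {"grip": 0,"xyz": [113,165,0],"angular": [0,0,-0.76]}
    - {"grip": 0.5,"xyz": [113,165,0],"angular": [0,0,-0.76]}
    - {"grip": 0.5,"xyz": [113,165,0],"angular": [0,0,-0.76]}

```text
time_s: 5.7
tcp_pos: [0.5612, -0.2033, 0.2699]
ee_rot: [[0.5, 0.866, 0.0], [0.866, -0.5, -0.0], [-0.0, 0.0, -1.0]]
wrist_force: [0.3, 0.1, -0.6]
gripper_width: 0.23
gripper_force: 0.0
```

```bash
python3 - <<'E'
from h import *
s=r.sense();print(s["joints"],s["gripper_width"],s["wrist_force"]); 
v=s["tcp_pos"]-np.array([.6433,.0491,0]);print(np.hypot(*v[:2]), np.radians((np.degrees(np.arctan2(v[1],v[0]))%360)-48.96)-np.arctan2(.265,-.053))
E
```

```text
[-4.37752900e+00  1.76634433e+01  7.74927182e-01  1.55060034e-02
 -7.30993466e+01  1.54397524e+02] 0.22993776505530703 [ 0.31438221  0.11765614 -0.6224071 ]
0.2654219526057408 1.7752467230002953
```

```bash
cat >> h.py <<'E'
def Rtilt(phi,t):
    d=np.array([np.cos(phi),np.sin(phi),0]);Z=np.array([0,0,1.]);z=np.sin(t)*d-np.cos(t)*Z;x=-(np.cos(t)*d+np.sin(t)*Z);return np.c_[x,np.cross(z,x),z]
E
python3 - <<'E'
from h import *
Rt=Rtilt(np.radians(-12),np.radians(40))
rel([((.5612,-.2033,.38),r.sense()["ee_rot"]),((.45,-.36,.38),Rdown(np.radians(-30-115))),((.45,-.36,.38),Rdown(np.radians(168-90)))])
E
```

```text
[0, 0, -110] [0.0, 0.0, 0.0]
[-191, -18, -110] [0.0, -0.0, 2.008]
[-191, -18, -110] [0.0, 0.0, -1.885]
```

Request:
move_arm:
  series:
    - {"grip": 0.6,"xyz": [0,0,-45],"angular": [0,0,0]}
    - {"grip": 0.6,"xyz": [0,0,-90],"angular": [0,0,0]}
    - {"grip": 0.8,"xyz": [-10,0,-115],"angular": [0,0,0.14]}
    - {"grip": 1,"xyz": [-40,-3,-115],"angular": [0,0,0.28]}
    - {"grip": 1,"xyz": [-75,-6,-115],"angular": [0,0,0.42]}
    - {"grip": 1,"xyz": [-105,-9,-115],"angular": [0,0,0.56]}
    - {"grip": 1,"xyz": [-140,-12,-110],"angular": [0,0,0.7]}
    - {"grip": 1,"xyz": [-170,-15,-110],"angular": [0,0,0.84]}
    - {"grip": 1,"xyz": [-191,-18,-110],"angular": [0,0,0.98]}
    - {"grip": 1,"xyz": [-191,-18,-110],"angular": [0,0,1.12]}

```text
time_s: 6.7
tcp_pos: [0.4477, -0.3618, 0.3797]
ee_rot: [[0.997, -0.082, -0.001], [-0.082, -0.997, -0.0], [-0.001, 0.001, -1.0]]
wrist_force: [0.1, -0.5, 0.9]
gripper_width: 0.993
gripper_force: 0.0
```

Request:
move_arm:
  series:
    - {"grip": 1,"xyz": [0,0,0],"angular": [0,0,0.14]}
    - {"grip": 1,"xyz": [0,0,0],"angular": [0,0,0.28]}
    - {"grip": 1,"xyz": [0,0,0],"angular": [0,0,0.42]}
    - {"grip": 1,"xyz": [0,0,0],"angular": [0,0,0.56]}
    - {"grip": 1,"xyz": [0,0,0],"angular": [0,0,0.7]}
    - {"grip": 1,"xyz": [0,0,0],"angular": [0,0,0.84]}
    - {"grip": 1,"xyz": [0,0,0],"angular": [0,0,0.98]}
    - {"grip": 1,"xyz": [0,0,0],"angular": [0,0,1.12]}
    - {"grip": 1,"xyz": [0,0,0],"angular": [0,0,1.26]}
    - {"grip": 1,"xyz": [0,0,0],"angular": [0,0,1.4]}

```text
time_s: 7.7
tcp_pos: [0.4493, -0.3599, 0.3796]
ee_rot: [[0.092, -0.996, -0.001], [-0.996, -0.092, -0.0], [0.0, 0.001, -1.0]]
wrist_force: [-0.6, 0.9, -0.9]
gripper_width: 0.999
gripper_force: 0.0
```

```bash
python3 - <<'E'
from h import *
s=r.sense();print(s["time_s"],s["tcp_pos"],s["joints"])
Rt=Rtilt(np.radians(-12),np.radians(40));g=np.array([.428,-.39,.096])
rel([((.44,-.37,.34),Rtilt(np.radians(-12),0)),(g-.12*Rt[:,2],Rt)])
E
```

```text
7.7 [ 0.44934055 -0.3599158   0.379618  ] [-2.25688295e+01  1.35220902e+01  1.02857309e+01  1.86102714e-02
 -8.67921402e+01  2.78288806e+01]
[9, 10, 40] [0.0, -0.001, 1.872]
[5, 98, 192] [0.65, -0.479, 1.786]
```

Request:
move_arm:
  series:
    - {"grip": 1,"xyz": [0,8,10],"angular": [0.05,-0.037,0.137]}
    - {"grip": 1,"xyz": [0,16,20],"angular": [0.1,-0.074,0.275]}
    - {"grip": 1,"xyz": [0,24,30],"angular": [0.15,-0.11,0.412]}
    - {"grip": 1,"xyz": [0,32,40],"angular": [0.2,-0.147,0.549]}
    - {"grip": 1,"xyz": [0,40,50],"angular": [0.25,-0.184,0.687]}
    - {"grip": 1,"xyz": [0,48,60],"angular": [0.3,-0.221,0.824]}
    - {"grip": 1,"xyz": [0,56,70],"angular": [0.35,-0.258,0.962]}
    - {"grip": 1,"xyz": [0,64,80],"angular": [0.4,-0.295,1.1]}
    - {"grip": 1,"xyz": [0,72,90],"angular": [0.45,-0.332,1.237]}
    - {"grip": 1,"xyz": [0,80,100],"angular": [0.5,-0.369,1.374]}

```text
time_s: 8.7
tcp_pos: [0.3692, -0.3678, 0.2793]
ee_rot: [[-0.813, -0.216, 0.54], [-0.248, 0.969, 0.014], [-0.526, -0.123, -0.841]]
wrist_force: [-0.9, 0.7, -0.2]
gripper_width: 1.0
gripper_force: 0.0
```

```bash
python3 - <<'E'
from h import *
s=r.sense();print(s["time_s"],s["tcp_pos"],s["joints"])
Rt=Rtilt(np.radians(-12),np.radians(40));g=np.array([.428,-.39,.096])
rel([(g-.12*Rt[:,2],Rt)])
E
```

```text
8.7 [ 0.36920322 -0.36780679  0.27931841] [-41.86560003   1.53315099 -14.46288291 -27.90926875 -52.43476763
 -20.54378838]
[63, 9, 68] [0.154, -0.11, 0.418]
```

Request:
move_arm:
  series:
    - {"grip": 1,"xyz": [15,2,17],"angular": [0.04,-0.028,0.105]}
    - {"grip": 1,"xyz": [31,4,34],"angular": [0.077,-0.055,0.209]}
    - {"grip": 1,"xyz": [47,7,51],"angular": [0.116,-0.083,0.314]}
    - {"grip": 1,"xyz": [63,9,68],"angular": [0.154,-0.11,0.418]}
    - {"grip": 1,"xyz": [63,9,68],"angular": [0.154,-0.11,0.418]}

```text
time_s: 9.2
tcp_pos: [0.3512, -0.3715, 0.1845]
ee_rot: [[-0.754, 0.204, 0.624], [0.159, 0.979, -0.127], [-0.637, 0.004, -0.771]]
wrist_force: [-0.5, 0.3, 0.5]
gripper_width: 0.999
gripper_force: 0.0
```

```bash
python3 - <<'E'
from h import *
s=r.sense();print(s["time_s"],s["tcp_pos"],s["joints"]);print(s["ee_rot"])
wshot("w2")
for P in [(.428,-.39,.126),(.428,-.39,.036)]: print(wproj("w2",P))
E
```

```text
9.2 [ 0.35116934 -0.37150396  0.18450648] [-45.44160298   3.82630852 -26.31407153 -41.57141416 -32.44968003
 -26.09777123]
[[-0.75420596  0.20352523  0.62430029]
 [ 0.15943971  0.97906119 -0.12656293]
 [-0.63698693  0.00408374 -0.77086379]]
[379.42363488 331.42462364]
[379.47052477 222.57327867]
```

View pics/w2.png

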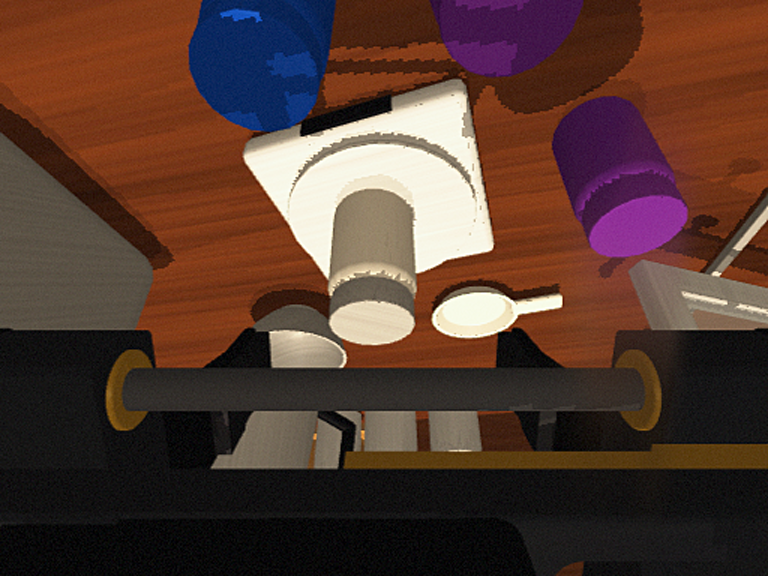

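The wrist view shows the white jar with a steel lid on the pan. Its lid centre is at (372,323), predicted (379,331). The blue and purple jars are off to the sides.

```bash
python3 - <<'E'
from h import *
p=wz("w2",(372,323),.126);b=wz("w2",(372,210),.036);print("lid",p,"base(approx)",b)
Rt=Rtilt(np.radians(-12),np.radians(40));g=np.array([p[0],p[1],.097])
rel([(g-.06*Rt[:,2],Rt),(g+.019*Rt[:,2],Rt)])
E
```

```text
lid [ 0.41750673 -0.39218162  0.126     ] base(approx) [ 0.41467367 -0.39244728  0.036     ]
[6, -5, 52] [0.004, -0.005, 0.006]
[6, -5, 131] [0.004, -0.005, 0.006]
```

Request:
move_arm:
  series:
    - {"grip": 1,"xyz": [3,-5,30],"angular": [0,0,0]}
    - {"grip": 1,"xyz": [3,-5,60],"angular": [0,0,0]}
    - {"grip": 1,"xyz": [3,-5,90],"angular": [0,0,0]}
    - {"grip": 1,"xyz": [3,-5,115],"angular": [0,0,0]}
    - {"grip": 1,"xyz": [3,-5,133],"angular": [0,0,0]}
    - {"grip": 1,"xyz": [3,-5,133],"angular": [0,0,0]}
    - {"grip": 0.3,"xyz": [3,-5,133],"angular": [0,0,0]}
    - {"grip": 0.3,"xyz": [3,-5,133],"angular": [0,0,0]}
    - {"grip": 0.3,"xyz": [3,-5,133],"angular": [0,0,0]}
    - {"grip": 0.3,"xyz": [3,-5,133],"angular": [0,0,0]}

```text
time_s: 10.25
tcp_pos: [0.434, -0.3958, 0.0853]
ee_rot: [[-0.751, 0.202, 0.629], [0.153, 0.979, -0.132], [-0.643, -0.003, -0.766]]
wrist_force: [-0.3, -1.0, 0.1]
gripper_width: 0.723
gripper_force: 0.0
```

Request:
move_arm:
  series:
    - {"grip": 0.3,"xyz": [0,0,0],"angular": [0,0,0]}
    - {"grip": 0.3,"xyz": [0,0,0],"angular": [0,0,0]}

```text
time_s: 10.45
tcp_pos: [0.4341, -0.3956, 0.085]
ee_rot: [[-0.751, 0.202, 0.629], [0.154, 0.979, -0.131], [-0.642, -0.002, -0.766]]
wrist_force: [-1.8, 1.4, 4.3]
gripper_width: 0.639
gripper_force: 30.0
```

```bash
python3 - <<'E'
from h import *
s=r.sense();print(s["time_s"],s["tcp_pos"],s["joints"],s["gripper_width"],s["gripper_force"],s["wrist_force"]);print(s["ee_rot"])
print("grasp pt",s["tcp_pos"]-.019*s["ee_rot"][:,2])
# world-up lift in tool axes
Rc=s["ee_rot"];print("up 30mm:",np.round(30*Rc.T@[0,0,1],1))
E
```

```text
10.45 [ 0.43407876 -0.39561325  0.08495953] [-43.81127405  19.13855749 -21.30783986 -55.97132304 -24.28268799
 -10.73504497] 0.638517032564128 30.002279723994434 [-1.79442648  1.4231853   4.33135812]
[[-0.75094913  0.20174763  0.62878716]
 [ 0.15350097  0.97943588 -0.13093055]
 [-0.64227164 -0.00180274 -0.76647498]]
grasp pt [ 0.4221318  -0.39312557  0.09952256]
up 30mm: [-19.3  -0.1 -23. ]
```

Gripped at 55.5 mm opening and 30 N, as the jar's size requires. I plan the lift and the way round the door's free end.

```bash
python3 - <<'E'
from h import *
T=np.radians(40);f=lambda x,y,z,p:((x,y,z),Rtilt(np.radians(p),T))
rel([f(.434,-.396,.125,-12),f(.434,-.396,.17,-12),f(.428,-.38,.21,-12),f(.418,-.345,.24,-10),f(.408,-.305,.255,-6),f(.398,-.26,.26,-1),f(.392,-.22,.26,5),f(.39,-.18,.26,12),f(.392,-.14,.26,19),f(.398,-.10,.26,26)])
E
```

```text
[-26, 0, -31] [0.003, -0.001, 0.006]
[-55, -1, -65] [0.003, -0.001, 0.006]
[-73, 14, -102] [0.003, -0.001, 0.006]
[-80, 46, -136] [-0.02, -0.001, -0.021]
[-76, 83, -159] [-0.065, -0.001, -0.074]
[-65, 125, -175] [-0.121, -0.001, -0.141]
[-54, 163, -184] [-0.188, -0.001, -0.221]
[-46, 202, -190] [-0.266, -0.001, -0.315]
[-42, 242, -194] [-0.345, -0.001, -0.409]
[-40, 282, -196] [-0.423, -0.001, -0.502]
```

Request:
move_arm:
  series:
    - {"grip": 0.3,"xyz": [-26,0,-31],"angular": [0,0,0]}
    - {"grip": 0.3,"xyz": [-55,0,-65],"angular": [0,0,0]}
    - {"grip": 0.3,"xyz": [-73,14,-102],"angular": [0,0,0]}
    - {"grip": 0.3,"xyz": [-80,46,-136],"angular": [-0.02,0,-0.021]}
    - {"grip": 0.3,"xyz": [-76,83,-159],"angular": [-0.065,0,-0.074]}
    - {"grip": 0.3,"xyz": [-65,125,-175],"angular": [-0.121,0,-0.141]}
    - {"grip": 0.3,"xyz": [-54,163,-184],"angular": [-0.188,0,-0.221]}
    - {"grip": 0.3,"xyz": [-46,202,-190],"angular": [-0.266,0,-0.315]}
    - {"grip": 0.3,"xyz": [-42,242,-194],"angular": [-0.345,0,-0.409]}
    - {"grip": 0.3,"xyz": [-40,282,-196],"angular": [-0.423,0,-0.502]}

```text
time_s: 11.45
tcp_pos: [0.3961, -0.0981, 0.2586]
ee_rot: [[-0.69, -0.442, 0.573], [-0.338, 0.897, 0.285], [-0.64, 0.003, -0.768]]
wrist_force: [0.3, 0.4, -3.3]
gripper_width: 0.637
gripper_force: 30.0
```

```bash
python3 - <<'E'
from h import *
s=r.sense();print(s["time_s"],s["tcp_pos"],s["joints"],s["gripper_width"],s["gripper_force"],s["wrist_force"])
T=np.radians(40);f=lambda x,y,z,p:((x,y,z),Rtilt(np.radians(p),T))
a=W([-.13,0,.15])[0];b=W([-.10,0,.135])[0];print(a,b)
rel([f(.398,-.10,.26,26),f(.405,-.065,.25,33),f(.415,-.03,.235,40),f(.428,0,.215,46),f(.44,.03,.19,49),f(*a,48.96),f(*b,48.96),f(*b,48.96)])
E
```

```text
11.45 [ 0.39609751 -0.09812907  0.25863296] [-13.14621589 -11.74958608 -29.96584876 -35.31536951 -44.84188857
 -31.19032246] 0.6369251323868212 29.99437279533595 [ 0.26591622  0.38366256 -3.32753897]
[0.45074643 0.05636104 0.15      ] [0.47044554 0.07898724 0.135     ]
[-2, -3, 0] [0.004, -0.003, 0.001]
[-12, 26, 21] [-0.074, -0.003, -0.093]
[-21, 53, 48] [-0.152, -0.003, -0.186]
[-27, 74, 80] [-0.219, -0.003, -0.267]
[-30, 95, 114] [-0.253, -0.003, -0.307]
[-20, 114, 159] [-0.253, -0.003, -0.306]
[-32, 126, 188] [-0.253, -0.003, -0.306]
[-32, 126, 188] [-0.253, -0.003, -0.306]
```

Request:
move_arm:
  series:
    - {"grip": 0.3,"xyz": [-12,26,21],"angular": [-0.074,-0.003,-0.093]}
    - {"grip": 0.3,"xyz": [-21,53,48],"angular": [-0.152,-0.003,-0.186]}
    - {"grip": 0.3,"xyz": [-27,74,80],"angular": [-0.219,-0.003,-0.267]}
    - {"grip": 0.3,"xyz": [-30,95,114],"angular": [-0.253,-0.003,-0.306]}
    - {"grip": 0.3,"xyz": [-20,114,159],"angular": [-0.253,-0.003,-0.306]}
    - {"grip": 0.3,"xyz": [-32,126,188],"angular": [-0.253,-0.003,-0.306]}
    - {"grip": 0.3,"xyz": [-32,126,188],"angular": [-0.253,-0.003,-0.306]}

```text
time_s: 12.15
tcp_pos: [0.4725, 0.0788, 0.1324]
ee_rot: [[-0.508, -0.753, 0.419], [-0.577, 0.658, 0.484], [-0.64, 0.004, -0.769]]
wrist_force: [-0.2, -0.9, -2.6]
gripper_width: 0.636
gripper_force: 30.0
```

```bash
python3 - <<'E'
from h import *
s=r.sense();print(s["time_s"],s["tcp_pos"],s["joints"],s["gripper_width"],s["wrist_force"]);print(s["ee_rot"])
im=wshot("w3"); t=r.capture("top")["img"]
a=cv2.resize(im[:,:,::-1],(400,300));b=t[100:260,60:340,::-1]
wim=cv2.imread("pics/w3.png")
b=cv2.resize(b,(525,300),interpolation=cv2.INTER_CUBIC)
out=np.zeros((600,800,3),np.uint8);out[:300,:400]=a;out[300:,:525]=b;cv2.imwrite("pics/m3.png",out)
for P in [[0,-.104,.132],[0.05,.104,.172],[.069,0,.198]]: print(P,wproj("w3",W(P)[0])/1.5*400/512)
E
```

```text
12.15 [0.47249131 0.07878235 0.13240751] [  4.73903653   7.48669523 -29.04746543 -52.34362567 -34.408281
  -6.51398867] 0.6357915994659323 [-0.24254529 -0.93632416 -2.63857714]
[[-0.50788218 -0.75272678  0.41887717]
 [-0.57681308  0.6583208   0.4836325 ]
 [-0.63979869  0.0040145  -0.76853206]]
[0, -0.104, 0.132] [104.65847669 228.48659115]
[0.05, 0.104, 0.172] [290.78616806 275.68469943]
[0.069, 0, 0.198] [201.05930033 303.71803381]
```

View pics/m3.png

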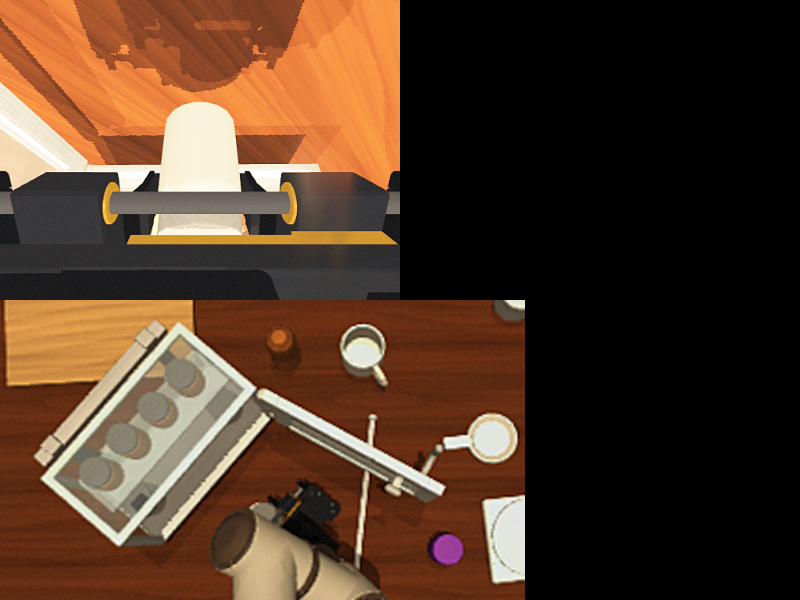

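The wrist view shows the jar held upright and centred on the cabinet's floor edge, which runs from about x=85 to 320 with the jar at 200. The top view shows the door wide open and clear of the gripper.

```bash
python3 - <<'E'
from h import *
s=r.sense();Rc=s["ee_rot"];p=s["tcp_pos"];q=np.load("cab.npy")
c,S=np.cos(q[2]),np.sin(q[2]);print("cab xy",c*(p[0]-q[0])+S*(p[1]-q[1]),-S*(p[0]-q[0])+c*(p[1]-q[1]))
Rt=Rtilt(np.radians(48.96),np.radians(40))
rel([(W([x,0,z])[0],Rt) for x,z in [(-.09,.125),(-.06,.121),(-.03,.121),(0,.121),(.03,.121),(.05,.121),(.0655,.121),(.0655,.115),(.0655,.112)]])
E
```

```text
cab xy -0.10005399786186252 -0.002763851687164705
[-1, 3, 14] [-0.002, -0.002, -0.002]
[-22, 3, 36] [-0.002, -0.002, -0.002]
[-45, 3, 56] [-0.002, -0.002, -0.002]
[-68, 3, 75] [-0.002, -0.002, -0.002]
[-91, 3, 94] [-0.002, -0.002, -0.002]
[-106, 3, 107] [-0.002, -0.002, -0.002]
[-118, 3, 117] [-0.002, -0.002, -0.002]
[-114, 3, 121] [-0.002, -0.002, -0.002]
[-112, 3, 124] [-0.002, -0.002, -0.002]
```

Request:
move_arm:
  series:
    - {"grip": 0.3,"xyz": [-1,3,14],"angular": [0,0,0]}
    - {"grip": 0.3,"xyz": [-22,3,36],"angular": [0,0,0]}
    - {"grip": 0.3,"xyz": [-45,3,56],"angular": [0,0,0]}
    - {"grip": 0.3,"xyz": [-68,3,75],"angular": [0,0,0]}
    - {"grip": 0.3,"xyz": [-91,3,94],"angular": [0,0,0]}
    - {"grip": 0.3,"xyz": [-106,3,107],"angular": [0,0,0]}
    - {"grip": 0.3,"xyz": [-118,3,117],"angular": [0,0,0]}
    - {"grip": 0.3,"xyz": [-118,3,117],"angular": [0,0,0]}

```text
time_s: 13.05
tcp_pos: [0.581, 0.2046, 0.1226]
ee_rot: [[-0.503, -0.752, 0.426], [-0.576, 0.659, 0.484], [-0.644, -0.002, -0.765]]
wrist_force: [-1.1, 0.2, -3.0]
gripper_width: 0.632
gripper_force: 30.0
```

```bash
python3 - <<'E'
from h import *
s=r.sense();Rc=s["ee_rot"];p=s["tcp_pos"];q=np.load("cab.npy")
c,S=np.cos(q[2]),np.sin(q[2]);print("cab xy",c*(p[0]-q[0])+S*(p[1]-q[1]),-S*(p[0]-q[0])+c*(p[1]-q[1]),p[2],s["wrist_force"])
Rt=Rtilt(np.radians(48.96),np.radians(40));
rel([(W([.0655,0,z])[0],Rt) for z in (.117,.114,.111,.108)])
E
```

```text
cab xy 0.06735465939150764 -0.0009245530972167709 0.12258763669079896 [-1.12386272  0.22510255 -2.97664097]
[5, 1, 3] [-0.004, 0.002, -0.001]
[7, 1, 5] [-0.004, 0.002, -0.001]
[9, 1, 8] [-0.004, 0.002, -0.001]
[11, 1, 10] [-0.004, 0.002, -0.001]
```

Request:
move_arm:
  series:
    - {"grip": 0.3,"xyz": [4,0,4],"angular": [0,0,0]}
    - {"grip": 0.3,"xyz": [6,0,7],"angular": [0,0,0]}
    - {"grip": 0.3,"xyz": [7,0,8],"angular": [0,0,0]}
    - {"grip": 0.3,"xyz": [7,0,8],"angular": [0,0,0]}

```text
time_s: 13.45
tcp_pos: [0.58, 0.2024, 0.1116]
ee_rot: [[-0.505, -0.751, 0.426], [-0.575, 0.661, 0.482], [-0.643, -0.001, -0.766]]
wrist_force: [0.7, -0.0, -3.2]
gripper_width: 0.634
gripper_force: 30.0
```

Request:
move_arm:
  series:
    - {"grip": 0.3,"xyz": [0.6,0,0.8],"angular": [0,0,0]}
    - {"grip": 0.3,"xyz": [0.6,0,0.8],"angular": [0,0,0]}

```text
time_s: 13.65
tcp_pos: [0.5804, 0.203, 0.1111]
ee_rot: [[-0.504, -0.751, 0.426], [-0.575, 0.66, 0.483], [-0.644, -0.002, -0.765]]
wrist_force: [0.6, 0.4, -2.4]
gripper_width: 0.635
gripper_force: 30.0
```

Request:
move_arm:
  series:
    - {"grip": 0.3,"xyz": [0.6,0,0.8],"angular": [0,0,0]}
    - {"grip": 0.3,"xyz": [0.6,0,0.8],"angular": [0,0,0]}

```text
time_s: 13.85
tcp_pos: [0.5809, 0.2035, 0.111]
ee_rot: [[-0.503, -0.751, 0.427], [-0.575, 0.66, 0.483], [-0.645, -0.003, -0.764]]
wrist_force: [-1.0, -0.7, 2.6]
gripper_width: 0.631
gripper_force: 30.0
```

Request:
move_arm:
  series:
    - {"grip": 0.3,"xyz": [0.6,0,0.8],"angular": [0,0,0]}
    - {"grip": 0.3,"xyz": [0.6,0,0.8],"angular": [0,0,0]}

```text
time_s: 14.05
tcp_pos: [0.5811, 0.2037, 0.111]
ee_rot: [[-0.502, -0.752, 0.428], [-0.575, 0.66, 0.484], [-0.646, -0.003, -0.763]]
wrist_force: [-4.4, -1.8, 8.4]
gripper_width: 0.634
gripper_force: 30.0
```

Request:
move_arm:
  series:
    - {"grip": 0.8,"xyz": [-0.6,0,-0.8],"angular": [0,0,0]}
    - {"grip": 1,"xyz": [-0.6,0,-0.8],"angular": [0,0,0]}
    - {"grip": 1,"xyz": [-0.6,0,-0.8],"angular": [0,0,0]}
    - {"grip": 1,"xyz": [-0.6,0,-0.8],"angular": [0,0,0]}
    - {"grip": 1,"xyz": [-0.6,0,-0.8],"angular": [0,0,0]}
    - {"grip": 1,"xyz": [0,0,-15],"angular": [0,0,0]}
    - {"grip": 1,"xyz": [0,0,-40],"angular": [0,0,0]}
    - {"grip": 1,"xyz": [0,0,-75],"angular": [0,0,0]}
    - {"grip": 1,"xyz": [10,0,-110],"angular": [0,0,0]}
    - {"grip": 1,"xyz": [40,0,-140],"angular": [0,0,0]}

```text
time_s: 15.05
tcp_pos: [0.501, 0.1125, 0.1939]
ee_rot: [[-0.499, -0.753, 0.43], [-0.577, 0.658, 0.483], [-0.647, -0.007, -0.763]]
wrist_force: [0.4, -0.8, -0.6]
gripper_width: 0.999
gripper_force: 0.0
```

```bash
python3 - <<'E'
from h import *
s=r.sense();print(s["time_s"],s["tcp_pos"],s["joints"],s["wrist_force"])
im=wshot("w4",1.3)
for P in [[.055,0,.152],[.055,0,.062],[.055,.104,.172],[.055,-.104,.132]]: print(P,wproj("w4",W(P)[0],1.3))
E
```

```text
15.05 [0.50101689 0.11246837 0.19388126] [ 13.13667278   3.39445154 -25.39304657 -42.02345921 -33.88065896
 -24.26479139] [ 0.42730555 -0.77621062 -0.6048692 ]
[0.055, 0, 0.152] [333.23379334 325.54337185]
[0.055, 0, 0.062] [333.74525963 228.7505601 ]
[0.055, 0.104, 0.172] [480.75261528 352.76622586]
[0.055, -0.104, 0.132] [197.57894119 300.50987315]
```

View pics/w4.png

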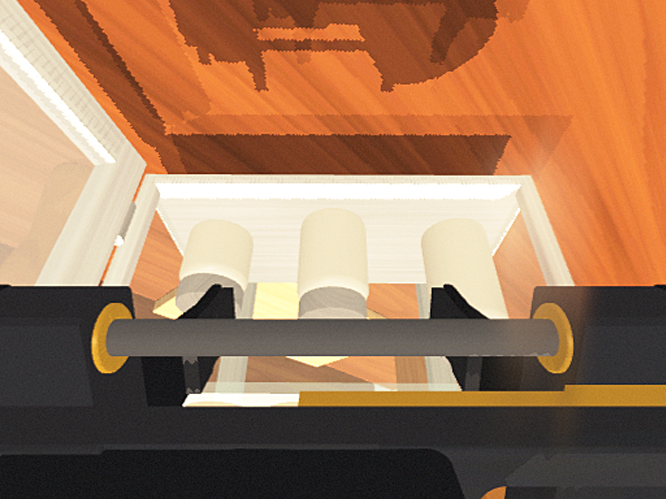

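The jar stands upright in the middle between the short jar on the left of the view and the tall jar on the right, its lid near (333,300). Next I retreat, straighten the tool and return to the handle.

```bash
python3 - <<'E'
from h import *
q=np.load("cab.npy");c,S=np.cos(q[2]),np.sin(q[2])
for px in [(333,208),(300,290),(366,290)]:
    for z in (.062,.134): 
        p=wz("w4",px,z,1.3);print(px,z,c*(p[0]-q[0])+S*(p[1]-q[1]),-S*(p[0]-q[0])+c*(p[1]-q[1]))
T=np.radians(40);f=lambda x,y,z,p,t:((x,y,z),Rtilt(np.radians(p),np.radians(t)))
rel([f(.475,.082,.225,49,40),f(.45,.053,.26,49,40),f(.43,.03,.30,49,40),f(.42,.01,.34,51,35),f(.42,0,.375,54,28),f(.425,-.01,.40,57,21),f(.43,-.02,.40,60,14),f(.435,-.03,.40,64,7),f(.44,-.04,.40,68,0),f(.445,-.05,.40,76,0)])
E
```

```text
(333, 208) 0.062 0.02768109725193795 -0.0006295121158229992
(333, 208) 0.134 -0.05552605415792679 -0.00020134613862565764
(300, 290) 0.062 0.16444702915985723 -0.036876116732314515
(300, 290) 0.134 0.034070293991809504 -0.023946758180650216
(366, 290) 0.062 0.1637600331929262 0.03537087370948482
(366, 290) 0.134 0.03362023798025788 0.023382766197922837
[5, -2, -47] [-0.006, 0.002, -0.001]
[12, -3, -98] [-0.006, 0.002, -0.001]
[10, -3, -149] [-0.006, 0.002, -0.001]
[0, -9, -193] [-0.028, 0.089, -0.029]
[-16, -16, -225] [-0.055, 0.211, -0.074]
[-29, -26, -246] [-0.077, 0.333, -0.123]
[-26, -36, -249] [-0.094, 0.454, -0.175]
[-23, -47, -252] [-0.112, 0.574, -0.246]
[-20, -57, -255] [-0.122, 0.693, -0.321]
[-16, -67, -257] [-0.171, 0.686, -0.455]
```

Jar base centre measures at cabinet x≈55.7, y≈0 mm, right on the gap point.

Request:
move_arm:
  series:
    - {"grip": 1,"xyz": [5,0,-47],"angular": [0,0,0]}
    - {"grip": 1,"xyz": [12,-2,-96],"angular": [0,0,0]}
    - {"grip": 1,"xyz": [10,-3,-145],"angular": [0,0,0]}
    - {"grip": 0.8,"xyz": [0,-9,-193],"angular": [-0.028,0.089,-0.029]}
    - {"grip": 0.5,"xyz": [-16,-16,-225],"angular": [-0.055,0.211,-0.074]}
    - {"grip": 0.5,"xyz": [-29,-26,-246],"angular": [-0.077,0.333,-0.123]}
    - {"grip": 0.5,"xyz": [-26,-36,-249],"angular": [-0.094,0.454,-0.175]}
    - {"grip": 0.5,"xyz": [-23,-47,-252],"angular": [-0.112,0.574,-0.246]}
    - {"grip": 0.5,"xyz": [-20,-57,-255],"angular": [-0.122,0.693,-0.321]}
    - {"grip": 0.5,"xyz": [-16,-67,-257],"angular": [-0.171,0.686,-0.455]}

```text
time_s: 16.1
tcp_pos: [0.45, -0.0456, 0.3967]
ee_rot: [[-0.235, -0.972, -0.006], [-0.972, 0.235, -0.003], [0.004, 0.005, -1.0]]
wrist_force: [0.8, -0.2, -0.6]
gripper_width: 0.515
gripper_force: 0.0
```

```bash
python3 - <<'E'
from h import *
s=r.sense();print(s["time_s"],s["tcp_pos"],s["joints"],s["wrist_force"])
t=r.capture("top")["img"];cv2.imwrite("pics/t5raw.png",t[:,:,::-1])
yx=np.degrees(np.arctan2(s["ee_rot"][1,0],s["ee_rot"][0,0]));print(yx)
f=lambda x,y,z,yaw_x:((x,y,z),Rdown(np.radians(yaw_x-90)))
rel([f(.445,-.05,.40,yx),f(.561,-.203,.385,yx+80),f(.561,-.203,.385,60)])
E
```

```text
16.1 [ 0.44999993 -0.04557974  0.39669799] [ 1.49639896e+01  3.74962846e-01 -2.69072807e+00  8.03982040e-02
 -8.72960388e+01 -2.85579546e+01] [ 0.81545995 -0.21632183 -0.56066264]
-103.58932515747702
[4, 4, -3] [0.005, -0.003, 0.003]
[126, -144, 11] [0.006, 0.001, -1.393]
[126, -144, 11] [0.005, 0.006, -2.852]
```

Request:
move_arm:
  series:
    - {"grip": 0.5,"xyz": [12,-14,0],"angular": [0,0,-0.14]}
    - {"grip": 0.5,"xyz": [25,-28,0],"angular": [0,0,-0.28]}
    - {"grip": 0.5,"xyz": [38,-43,0],"angular": [0,0,-0.42]}
    - {"grip": 0.5,"xyz": [50,-58,0],"angular": [0,0,-0.56]}
    - {"grip": 0.5,"xyz": [63,-72,0],"angular": [0,0,-0.7]}
    - {"grip": 0.5,"xyz": [76,-86,0],"angular": [0,0,-0.84]}
    - {"grip": 0.5,"xyz": [88,-100,0],"angular": [0,0,-0.98]}
    - {"grip": 0.5,"xyz": [100,-115,2],"angular": [0,0,-1.12]}
    - {"grip": 0.5,"xyz": [113,-130,6],"angular": [0,0,-1.26]}
    - {"grip": 0.5,"xyz": [126,-144,11],"angular": [0,0,-1.4]}

```text
time_s: 17.15
tcp_pos: [0.5584, -0.2045, 0.3868]
ee_rot: [[0.916, -0.402, -0.002], [-0.402, -0.916, 0.0], [-0.002, 0.0, -1.0]]
wrist_force: [-0.2, 0.6, -0.2]
gripper_width: 0.498
gripper_force: 0.0
```

Request:
move_arm:
  series:
    - {"grip": 0.5,"xyz": [0,0,0],"angular": [0,0,-0.145]}
    - {"grip": 0.5,"xyz": [0,0,0],"angular": [0,0,-0.29]}
    - {"grip": 0.5,"xyz": [0,0,0],"angular": [0,0,-0.435]}
    - {"grip": 0.5,"xyz": [0,0,0],"angular": [0,0,-0.58]}
    - {"grip": 0.5,"xyz": [0,0,0],"angular": [0,0,-0.725]}
    - {"grip": 0.5,"xyz": [0,0,0],"angular": [0,0,-0.87]}
    - {"grip": 0.5,"xyz": [0,0,0],"angular": [0,0,-1.015]}
    - {"grip": 0.5,"xyz": [0,0,0],"angular": [0,0,-1.16]}
    - {"grip": 0.5,"xyz": [0,0,0],"angular": [0,0,-1.305]}
    - {"grip": 0.5,"xyz": [0,0,0],"angular": [0,0,-1.45]}

```text
time_s: 18.15
tcp_pos: [0.5578, -0.2038, 0.3868]
ee_rot: [[0.509, 0.861, -0.002], [0.861, -0.509, 0.0], [-0.001, -0.002, -1.0]]
wrist_force: [0.5, -0.8, 0.2]
gripper_width: 0.505
gripper_force: 0.0
```

```bash
python3 - <<'E'
from h import *
s=r.sense();print(s["time_s"],s["tcp_pos"],s["joints"],s["wrist_force"],np.degrees(np.arctan2(s["ee_rot"][1,0],s["ee_rot"][0,0])))
rel([((.561,-.203,.27),Rdown(np.radians(-30)))])
wshot("w6",1.3);print(wproj("w6",(.561,-.203,.314),1.3))
E
```

```text
18.15 [ 0.55781623 -0.20378599  0.38684378] [-4.46855645e+00  1.55027398e+01  1.39277257e+01 -1.75861934e-02
 -8.85428280e+01  1.53858849e+02] [ 0.52882241 -0.79598276  0.19004215] 59.38986355461971
[2, 3, 117] [-0.002, 0.001, -0.011]
[337.656593   257.10729973]
```

View pics/w6.png

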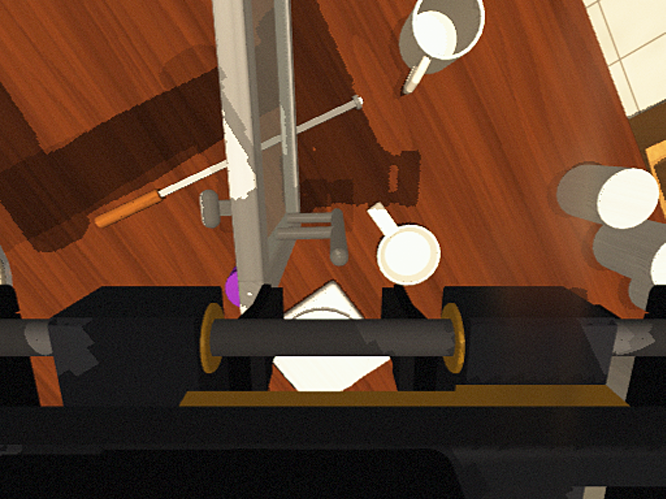

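The handle top is seen at (338,256), exactly where predicted, so I go down and pinch. I also refit the circle of its travel.

Request:
move_arm:
  series:
    - {"grip": 0.5,"xyz": [2,3,35],"angular": [0,0,0]}
    - {"grip": 0.5,"xyz": [2,3,70],"angular": [0,0,0]}
    - {"grip": 0.5,"xyz": [2,3,100],"angular": [0,0,0]}
    - {"grip": 0.5,"xyz": [2,3,117],"angular": [0,0,0]}
    - {"grip": 0.0,"xyz": [2,3,117],"angular": [0,0,0]}
    - {"grip": 0.0,"xyz": [2,3,117],"angular": [0,0,0]}
    - {"grip": 0.0,"xyz": [2,3,117],"angular": [0,0,0]}
    - {"grip": 0.0,"xyz": [2,3,117],"angular": [0,0,0]}
    - {"grip": 0.0,"xyz": [2,3,117],"angular": [0,0,0]}
    - {"grip": 0.0,"xyz": [2,3,117],"angular": [0,0,0]}

```text
time_s: 19.2
tcp_pos: [0.5625, -0.2033, 0.2701]
ee_rot: [[0.511, 0.86, -0.001], [0.86, -0.511, 0.0], [-0.0, -0.001, -1.0]]
wrist_force: [-0.5, 0.5, 2.3]
gripper_width: 0.126
gripper_force: 30.0
```

```bash
python3 - <<'E'
from h import *
from scipy.optimize import least_squares
s=r.sense();p=s["tcp_pos"];print(s["time_s"],p,s["wrist_force"],s["gripper_width"],s["gripper_force"])
P=np.array([[.4085,.1815],[.3821,.1044],[.4106,-.0766],p[:2]])
f=lambda c:np.r_[np.hypot(*(P-c[:2]).T)-c[2], .3*(c[:2]-[.6433,.0491]),.3*(c[2]-.2704)]
c=least_squares(f,[.6433,.0491,.27]).x;print(c,1000*f(c)[:4]);np.save("circ.npy",c)
an=np.unwrap(np.arctan2(*(P-c[:2]).T[::-1])%(2*np.pi));print("angles opened from first",an-an[0])
# rows closing by b from here
def rows(bs,extra=0):
    y=np.arctan2(s["ee_rot"][1,1],s["ee_rot"][0,1]);a=an[-1]
    rel([(np.r_[c[0]+c[2]*np.cos(a-b),c[1]+c[2]*np.sin(a-b),p[2]],Rdown(y-b)) for b in bs])
rows([.06,.16,.28,.40,.52,.64,.76,.88,1.0,1.1])
E
```

```text
19.2 [ 0.56246223 -0.20334356  0.27011577] [-0.50237454  0.49837572  2.31736438] 0.1263371779269728 29.99994972255081
[0.64608077 0.05296888 0.2693842 ] [ 0.73590449 -0.43995501 -0.6105266   0.2231553 ]
angles opened from first [0.         0.30348835 0.99892766 1.75135315]
[-3, -16, 0] [-0.001, 0.0, 0.06]
[-6, -43, 0] [-0.001, 0.0, 0.16]
[-6, -75, 0] [-0.001, 0.0, 0.28]
[-2, -107, 0] [-0.001, 0.001, 0.4]
[6, -138, 0] [-0.001, 0.001, 0.52]
[17, -169, 0] [-0.001, 0.001, 0.64]
[32, -197, 0] [-0.001, 0.001, 0.76]
[50, -224, 0] [-0.001, 0.001, 0.88]
[71, -248, 0] [-0.001, 0.001, 1.0]
[91, -267, 0] [-0.001, 0.001, 1.1]
```

Request:
move_arm:
  series:
    - {"grip": 0,"xyz": [-3,-16,0],"angular": [0,0,0.06]}
    - {"grip": 0,"xyz": [-6,-43,0],"angular": [0,0,0.16]}
    - {"grip": 0,"xyz": [-6,-75,0],"angular": [0,0,0.28]}
    - {"grip": 0,"xyz": [-2,-107,0],"angular": [0,0,0.4]}
    - {"grip": 0,"xyz": [6,-138,0],"angular": [0,0,0.52]}
    - {"grip": 0,"xyz": [17,-169,0],"angular": [0,0,0.64]}
    - {"grip": 0,"xyz": [32,-197,0],"angular": [0,0,0.76]}
    - {"grip": 0,"xyz": [50,-224,0],"angular": [0,0,0.88]}
    - {"grip": 0,"xyz": [71,-248,0],"angular": [0,0,1.0]}
    - {"grip": 0,"xyz": [91,-267,0],"angular": [0,0,1.1]}

```text
time_s: 20.2
tcp_pos: [0.3782, 0.0124, 0.2701]
ee_rot: [[0.998, -0.07, -0.001], [-0.07, -0.998, 0.002], [-0.001, -0.001, -1.0]]
wrist_force: [5.2, -0.7, -3.8]
gripper_width: 0.13
gripper_force: 30.0
```

```bash
cat >> h.py <<'E'
def rows(opened):  # opened: door angles to go to, measured on the fitted circle
    c=np.load("circ.npy");s=r.sense();p=s["tcp_pos"];a0=np.arctan2(.1815-c[1],.4085-c[0])
    v=p[:2]-c[:2];print("r",np.hypot(*v),"open",np.arctan2(v[1],v[0])%(2*np.pi)-a0,s["joints"],s["wrist_force"])
    rel([(np.r_[c[0]+c[2]*np.cos(a0+b),c[1]+c[2]*np.sin(a0+b),.271],Rdown(np.radians(-131.04)+b)) for b in opened])
E
python3 -c "
from h import *
rows([.56,.46,.36,.28,.22,.18,.15])"
```

```text
r 0.2709342563382731 open 0.6462795429788173 [ 26.75463596  -5.29229835 -25.57809812  -0.11937282 -69.73851725
  59.27747031] [ 5.17858102 -0.66849642 -3.75907071]
[-3, -23, -1] [-0.001, 0.001, 0.086]
[-5, -50, -1] [-0.001, 0.001, 0.186]
[-4, -77, -1] [-0.001, 0.002, 0.286]
[-2, -98, -1] [-0.001, 0.002, 0.366]
[1, -114, -1] [-0.001, 0.002, 0.426]
[3, -125, -1] [-0.001, 0.002, 0.466]
[5, -133, -1] [-0.001, 0.002, 0.496]
```

Request:
move_arm:
  series:
    - {"grip": 0,"xyz": [-1,-23,0],"angular": [0,0,0.086]}
    - {"grip": 0,"xyz": [-3,-50,0],"angular": [0,0,0.186]}
    - {"grip": 0,"xyz": [-3,-77,0],"angular": [0,0,0.286]}
    - {"grip": 0,"xyz": [-1,-98,0],"angular": [0,0,0.366]}
    - {"grip": 0,"xyz": [2,-114,0],"angular": [0,0,0.426]}
    - {"grip": 0,"xyz": [4,-125,0],"angular": [0,0,0.466]}
    - {"grip": 0,"xyz": [6,-133,0],"angular": [0,0,0.496]}
    - {"grip": 0,"xyz": [6,-133,0],"angular": [0,0,0.496]}

```text
time_s: 21.0
tcp_pos: [0.3916, 0.145, 0.27]
ee_rot: [[0.847, -0.532, -0.007], [-0.532, -0.847, 0.002], [-0.007, 0.002, -1.0]]
wrist_force: [-10.5, 3.1, 7.1]
gripper_width: 0.127
gripper_force: 30.0
```

```bash
python3 -c "
from h import *
rows([.12,.09,.06,.04,.02,0,-.01])"
```

```text
r 0.27063555332495537 open 0.1489075159320672 [ 42.51843142  -0.68619852 -21.21754227  -0.40595011 -69.6993149
  15.46338829] [-10.51039084   3.11275058   7.14242855]
[0, -8, -1] [0.002, 0.007, 0.035]
[-2, -16, -1] [0.002, 0.007, 0.065]
[-3, -24, -1] [0.002, 0.007, 0.095]
[-3, -29, -1] [0.003, 0.007, 0.115]
[-4, -35, -1] [0.003, 0.007, 0.135]
[-4, -40, -1] [0.003, 0.007, 0.155]
[-5, -43, -1] [0.003, 0.007, 0.165]
```

Request:
move_arm:
  series:
    - {"grip": 0,"xyz": [-2,-8,0],"angular": [0,0,0.035]}
    - {"grip": 0,"xyz": [-4,-16,0],"angular": [0,0,0.065]}
    - {"grip": 0,"xyz": [-5,-24,0],"angular": [0,0,0.095]}
    - {"grip": 0,"xyz": [-5,-30,0],"angular": [0,0,0.115]}
    - {"grip": 0,"xyz": [-6,-36,0],"angular": [0,0,0.135]}
    - {"grip": 0,"xyz": [-6,-41,0],"angular": [0,0,0.155]}
    - {"grip": 0,"xyz": [-6,-44,0],"angular": [0,0,0.16]}
    - {"grip": 0,"xyz": [-6,-44,0],"angular": [0,0,0.16]}

```text
time_s: 21.8
tcp_pos: [0.41, 0.185, 0.27]
ee_rot: [[0.751, -0.661, -0.007], [-0.661, -0.751, 0.003], [-0.007, 0.003, -1.0]]
wrist_force: [-9.7, 4.3, 4.9]
gripper_width: 0.128
gripper_force: 30.0
```

```bash
python3 -c "
from h import *
rows([0,-.01,-.02])"
```

```text
r 0.270465530224479 open -0.014011407384039387 [ 44.81749574   2.77206801 -17.66863829  -0.40082552 -69.73404419
   3.96984393] [-9.6744981   4.32507341  4.90322192]
[2, 3, -1] [0.003, 0.007, -0.005]
[1, 1, -1] [0.003, 0.007, 0.005]
[1, -2, -1] [0.003, 0.007, 0.015]
```

Request:
move_arm:
  series:
    - {"grip": 0,"xyz": [0,-1.5,0],"angular": [0,0,0]}
    - {"grip": 0,"xyz": [0,-3,0],"angular": [0,0,0]}
    - {"grip": 0,"xyz": [0,-3,0],"angular": [0,0,0]}

```text
time_s: 22.1
tcp_pos: [0.41, 0.185, 0.27]
ee_rot: [[0.751, -0.661, -0.011], [-0.661, -0.751, -0.002], [-0.007, 0.009, -1.0]]
wrist_force: [-14.9, -1.8, 8.0]
gripper_width: 0.131
gripper_force: 30.0
```

```bash
python3 -c "
from h import *
rows([0]);s=r.sense();print('normal force',s['wrist_force']@s['ee_rot'][:,1])"
```

```text
r 0.27049365175960655 open -0.013904534269896462 [ 44.82427585   2.97400527 -17.46539983  -0.39375419 -70.11915169
   3.95299075] [-14.92054429  -1.84824417   8.04932676]
[2, 3, -1] [0.009, 0.007, -0.006]
normal force 11.320242066474542
```

The bar no longer moves while the force rises, so the door is at its stop. I release, lift and back away.

Request:
move_arm:
  series:
    - {"grip": 0.3,"xyz": [0,0,0],"angular": [0,0,0]}
    - {"grip": 0.5,"xyz": [0,1,0],"angular": [0,0,0]}
    - {"grip": 0.5,"xyz": [0,1,0],"angular": [0,0,0]}
    - {"grip": 0.5,"xyz": [0,1,0],"angular": [0,0,0]}
    - {"grip": 0.5,"xyz": [0,1,-20],"angular": [0,0,0]}
    - {"grip": 0.5,"xyz": [0,1,-60],"angular": [0,0,0]}
    - {"grip": 0.5,"xyz": [0,1,-100],"angular": [0,0,0]}
    - {"grip": 0.5,"xyz": [30,10,-120],"angular": [0,0,0]}
    - {"grip": 0.5,"xyz": [75,15,-125],"angular": [0,0,0]}
    - {"grip": 0.5,"xyz": [120,20,-125],"angular": [0,0,0]}

```text
time_s: 23.1
tcp_pos: [0.4926, 0.0914, 0.3964]
ee_rot: [[0.752, -0.659, 0.001], [-0.659, -0.752, 0.003], [-0.001, -0.003, -1.0]]
wrist_force: [0.5, 0.9, 0.8]
gripper_width: 0.5
gripper_force: 0.0
```

Request:
move_arm:
  series:
    - {"grip": 0.5,"xyz": [45,0,0],"angular": [0,0,0]}
    - {"grip": 0.5,"xyz": [90,5,0],"angular": [0,0,0]}
    - {"grip": 0.5,"xyz": [135,20,0],"angular": [0,0,0]}
    - {"grip": 0.5,"xyz": [170,50,0],"angular": [0,0,0]}
    - {"grip": 0.5,"xyz": [200,80,0],"angular": [0,0,0]}
    - {"grip": 0.5,"xyz": [230,110,0],"angular": [0,0,0]}
    - {"grip": 0.5,"xyz": [230,110,0],"angular": [0,0,0]}

```text
time_s: 23.8
tcp_pos: [0.5915, -0.1469, 0.3928]
ee_rot: [[0.747, -0.665, -0.005], [-0.665, -0.747, -0.0], [-0.003, 0.003, -1.0]]
wrist_force: [0.2, 1.1, -0.4]
gripper_width: 0.498
gripper_force: 0.0
```

```bash
python3 - <<'E'
from h import *
s=r.sense();print(s["time_s"],s["tcp_pos"])
t=r.capture("top")["img"];sd=r.capture("side")["img"]
A=cv2.resize(t[60:290,60:380,::-1],(556,400),interpolation=cv2.INTER_CUBIC)
B=cv2.resize(t[140:245,120:230,::-1],(240,229),interpolation=cv2.INTER_CUBIC)
C=cv2.resize(sd[170:310,120:260,::-1],(240,240),interpolation=cv2.INTER_CUBIC)
o=np.zeros((480,800,3),np.uint8);o[:400,:556]=A;o[:229,560:]=B;o[235:475,560:]=C;cv2.imwrite("pics/fin.png",o)
print((proj("top",W([-.063,.115,.314]))*.64))
E
```

```text
23.8 [ 0.59145411 -0.14689833  0.3928338 ]
[[151.12330693 236.93618083]]
```

View pics/fin.png

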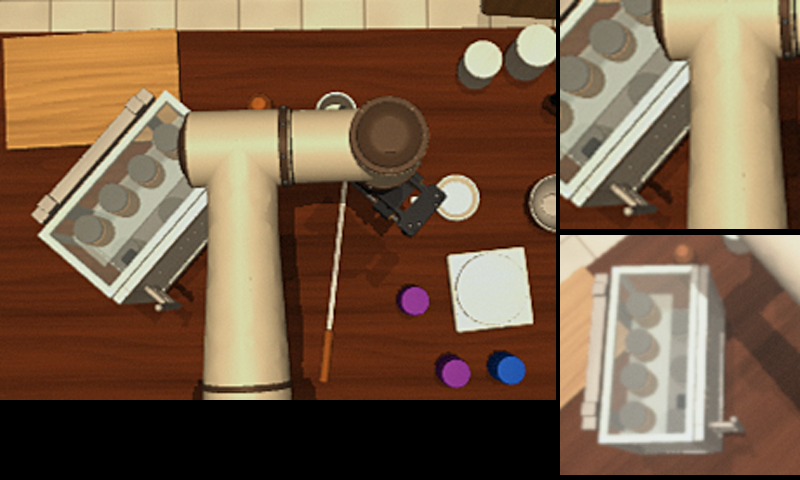

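The jar is gone from the scale and the door looks closed, with the handle at about the starting place. I compare the handle with its place in the first pictures, and hand in if it hasn't moved.

```bash
python3 - <<'E'
from h import *
ok=True
for n,(x,y) in {"top":(151,235),"side":(217,280)}.items():
    a=cv2.imread(f"pics/{n}0.png",0);b=cv2.resize(cv2.cvtColor(r.capture(n)["img"],cv2.COLOR_RGB2GRAY),(800,600),interpolation=cv2.INTER_CUBIC)
    X,Y=int(x/.64),int(y/.64);t=a[Y-22:Y+22,X-25:X+25];m=cv2.matchTemplate(b[Y-50:Y+50,X-50:X+50],t,cv2.TM_CCOEFF_NORMED)
    _,v,_,l=cv2.minMaxLoc(m);d=(l[0]-25,l[1]-28);print(n,v,d);ok&=v>.8 and max(map(abs,d))<=1
if ok: print(r.finish_job())
E
```

```text
top 0.9987496733665466 (0, 0)
side 0.9990124106407166 (0, 0)
the job is handed in; nothing more can be done
None
```

The spice jar stands upright on the cabinet floor in the gap, measured within about 1 mm of its middle, and the door is fully shut with its handle back at its starting place in both fixed cameras. I saw nothing else moved or tipped, and I handed the job in at about 24 s.

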